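Load an instrument cassette up the dock ramp and seat it behind the lip

TASK

Push the instrument cassette from its rear end up the ramp of the dock until its rear edge drops down behind the lip, without ramming it into the end stops. Then go round to its upper end and press it back down the slope, gently but firmly enough to feel the lip hold it, and leave it lying flat in the pocket with its rear edge against the lip. Leave the things round about where they are.

Things in the scene. Friction and masses are not known exactly. Their poses are not given: they have to be found in the camera images.
- cassette: Shut steel instrument cassette, a box 140 (x) x 100 (y) x 45 mm high with a slotted lid, 0.4 to 0.75 kg. Origin: centre of its underside; x along its length, z up. It starts flat on the worktop before the ramp, a little askew, its front (+x) end toward the ramp. Nothing on it to grip: it is only pushed, on its flat rear (x = -70 mm) and front (x = +70 mm) end faces.
- dock: Fixed aluminium ramp dock. Origin on the worktop at the middle of the ramp's toe; x level, pointing uphill, z up. The ramp climbs at 12 degrees (0.209 rad) for about 120 mm of slope to the lip, between kerbs 14 mm high, 108 mm apart. Before the toe they flare on the worktop as a mouth about 142 mm wide at x = -63 mm, which straightens a cassette pushed in.
- pocket: The pocket beyond the lip, fixed to the dock: a floor with the same slope and kerbs. Origin on the middle of its floor below the lip's nominal face; x up the slope, z square to the floor. The ramp surface lies at z = 8 mm here. A seated cassette lies flat on the floor (z = 0), its rear end against the lip, its origin then at x = 65 to 74 mm, as the lip is clamped.
- lip: Fixed holder (origin, axes as the pocket) of the lip: a rigid dark steel strip, the top end of the ramp, with an 8 mm step down to the pocket floor. Its face stands anywhere from x = -5 to +4 mm; the pose does NOT show where: feel for it. It must feel 5 N or more from the cassette pressed back, but under 25 N; sliding the cassette down the pocket takes up to 5 N more.
- stop: Fixed holder, origin at x = 147 mm of the pocket floor, axes as the pocket, of two stop blocks 27 mm high by the kerbs; the middle 80 mm of the cassette's front end stays free for fingers from above. Their rubber faces stand anywhere from x = 0 to 5 mm, not shown by the pose; they leave the cassette 3 to 17 mm of play. Rubber gives 2 mm at 10 N. Keep under 25 N.
- kidney_dish: Steel kidney dish, 92 x 184 x 35 mm, on the far side of the dock; origin under its centre. Bystander.
- bench_timer: White bench timer with a round dial, 70 x 70 x 36 mm, on the robot's side of the dock; origin under its centre. Bystander.
- tape: Black roll of tape lying flat, 62 mm across, 19 mm high, on the robot's side of the dock; origin under its centre. Bystander.

How it is judged:
On the way, in this order (a step that is already met when the one before it is completed fails the run):
1. the cassette has been pushed over the lip and lies flat in the pocket (x of cassette in the frame of pocket above 0.064 m and z of cassette in the frame of pocket below 0.003 m and angle between the x axis of cassette and the x axis of pocket, either way round below 0.03 rad), for 0.2 s.
2. the cassette, lying in the pocket, is pressed back against the lip with at least 5 N (all of step 1 and contact force between cassette and lip above 5 N), for 0.1 s.
At the end, for the whole second after the job is handed in: The cassette lies flat on the pocket floor (within 3 mm and 0.03 rad), its rear end at the lip (origin of the cassette 64 to 76 mm up the slope from the pocket origin, as the lip is clamped), at rest and released (all of step 1 and x of cassette in the frame of pocket below 0.076 m and linear speed of cassette below 0.01 m/s); the robot touches nothing.
It fails at once if the cassette is rammed into the end stops (25 N or more) (contact force between cassette and stop above 25 N).
It fails at once if the cassette in the pocket is pressed against the lip with 25 N or more (contact force between cassette and lip above 25 N and x of cassette in the frame of pocket above 0.063 m and z of cassette in the frame of pocket below 0.003 m).
It fails at once if the kidney dish, bench timer or tape roll is pushed more than 20 mm away (distance of any of kidney_dish, bench_timer, tape from where it was at the start of the episode above 0.02 m).
It also fails if it takes over 69 s, if anything falls off the work surface, if the arm or the gripper's body presses on something with over 40 N, if the wrist force passes 120 N, or if a joint passes its speed limit or range.

ROBOT

A 6-joint arm with a two-finger parallel gripper is mounted at the origin on a cart in front of the work surface, level with it; the furniture and walls round the work are solid. World frame = base frame: x ahead of the robot, y to its left, z up, the work surface at z = 0. Lengths are in m, angles in rad, forces in N, time in s.
With the tool pointing down it reaches from about 0.275 to 0.75 m from the base axis. Payload 10.2 kg.
Tool frame: the origin (TCP) lies at the centre of the arm's flange, where the gripper is bolted on; the fingertips stand 173 mm ahead of it and the grasp point (between the pads) lies 155 mm ahead of it (finger_overhang is the distance from the TCP to the fingertips, in m); x points along the fingers, y is the direction in which the jaws open and shut, and the axes are right-handed (so a half turn about x gives the same grasp; the last joint's range is limited). The gripper opens to 85 mm and grips with 20 to 120 N. Pads are 22 mm wide; open, the fingers measure 114 mm over their backs; the gripper's body (76 mm by 85 mm) begins 54 mm behind the grasp point. The pads swing forward as they close: fully open they stand 13 mm farther back than shut.
Start: joints at [0.958, 0.313, 1.498, -0, 1.331, -0.223], TCP at [0.2, 0.486, 0.405] pointing down, gripper open.
Joint ranges: [-2.94, 2.94], [-0.97, 2.17], [0.19, 2.56], [-1.23, 4.37], [0.02, 3.11], [-2.88, 2.88]. Speed limits (rad/s): [2.39, 2.39, 3.01, 3.14, 3.14, 3.14].

INTERFACE

Orientations are given as a unit quaternion [x, y, z, w].
In Python, from station import read_state, read_camera, finish_job, finger_overhang gives the robot as it stands.
- The arm moves only by the shell command python3 -m crank 'ROWS' [OPENING] [FORCE]. ROWS is JSON, a list of rows, each an object with "dp": the shift along the tool's x, y, z normalised to -1 to 1, where 1 is 0.4 m, a list of three; "turn": the turn, a rotation vector about the tool's x, y, z normalised to -1 to 1, where 1 is 90 degrees, a list of three. A call has 1 to 12 rows; each row shifts and turns the commanded pose from where the row before left it, along the tool's axes as they then stand; what a row does not reach is not made up. A row lasts 1/8 s, in which the tool goes at most 62.5 mm and 10.7 degrees, less where a joint would pass 70% of its speed; a pose out of reach is approached as far as the arm can. A call with a number of a shift or a turn outside -1 to 1 is refused whole. A call with a gripper value outside its range is refused whole. OPENING is the opening, from -1 (shut) to 1 (fully open), set as the call begins (- or left out, the last holds). The fingers move at their own pace and stop on an object; FORCE is the grip in N (left out, the last holds). Time passes only in rows, so rows that do not move let the fingers close. It gives the time, the measured TCP pose, the force and the opening at its end, in the units of the state.
- read_state(): the state, without advancing time (a new reading comes with each control period).
- read_camera(name): name is "side" or "top"; returns a dict with "pixels" (480x640x3 uint8, red, green, blue), "intrinsics" (3x3 intrinsics, pixels), "R" (3x3) and "t" (3): a world point X has camera coordinates R X + t. Camera axes: x right, y down, z forward; pixel columns grow to the right and rows downward; lengths in m; the calibration is good to about 2 mm. A picture is of the moment at which its call begins. There is no depth.
- finish_job(): hands the job in, once; it reports no verdict.
The state is a dict: "time": time; "qpos": joint angles; "dq": joint speeds; "joint_torque": joint torques, N m; "tcp_pos": TCP position; "eef_rot": TCP orientation; "ft_force": force on the tool from outside, world axes, zero at the start; "moment": the same for the moment, N m; "width": opening from 0.0 (shut) to 1.0 (fully open).
Only numpy, scipy, OpenCV 4.12 (cv2) and the standard library are available. Lean on these libraries where they do the work, as an engineer would, in place of code of your own. Each camera call takes 0.05 s, during which the arm holds its last target.

## Working session

There is one attempt and no reset: what is moved stays moved. The work goes in short steps, Python scripts to look and compute and a shell command to move; the robot and the scene stay as the last step left them, time stands still between calls to the robot, and variables do not carry over. Pictures are saved under pics/ and viewed, and the job is handed in when it is done.

```bash
mkdir -p pics; ls; cat > h.py <<'E'
import numpy as np,cv2
from station import *
def snap(n,f):
    c=read_camera(n); cv2.imwrite(f'pics/{f}.png',c['pixels'][:,:,::-1]); np.savez(f'pics/{f}.npz',**c); return c
def ray(c,u,v,z=0):
    K,R,t=np.array(c['intrinsics']),np.array(c['R']),np.array(c['t'])
    d=R.T@np.linalg.inv(K)@[u,v,1]; o=-R.T@t
    return o+d*(z-o[2])/d[2]
def proj(c,X):
    K,R,t=np.array(c['intrinsics']),np.array(c['R']),np.array(c['t'])
    p=K@(R@np.array(X)+t); return p[:2]/p[2]
E
python3 - <<'E'
from h import *
for n in('top','side'):
    c=snap(n,n+'0'); print(n,-np.array(c['R']).T@c['t'],np.array(c['R']).round(3).tolist(), np.array(c['intrinsics'])[0,0])
s=read_state(); print({k:np.round(v,3).tolist() for k,v in s.items()})
E
```

```text
pics
top [0.38781657 0.01467695 0.89443229] [[0.027, -1.0, 0.007], [-0.986, -0.028, -0.166], [0.166, -0.002, -0.986]] 442.8782609880621
side [ 0.52883815 -0.6210271   0.63185211] [[0.999, -0.031, -0.006], [-0.025, -0.664, -0.747], [0.019, 0.747, -0.664]] 455.69605215197015
{'time': 0.1, 'qpos': [0.958, 0.313, 1.498, -0.0, 1.331, -0.223], 'dq': [0.001, -0.002, -0.002, -0.001, -0.001, -0.001], 'joint_torque': [0.004, -41.29, -26.014, -0.0, 0.003, 0.0], 'tcp_pos': [0.199, 0.486, 0.404], 'eef_rot': [0.137, 0.694, -0.137, 0.694], 'ft_force': [0.465, 0.213, -0.823], 'moment': [-0.028, -0.014, -0.027], 'width': 0.999}
```

View pics/top0.png

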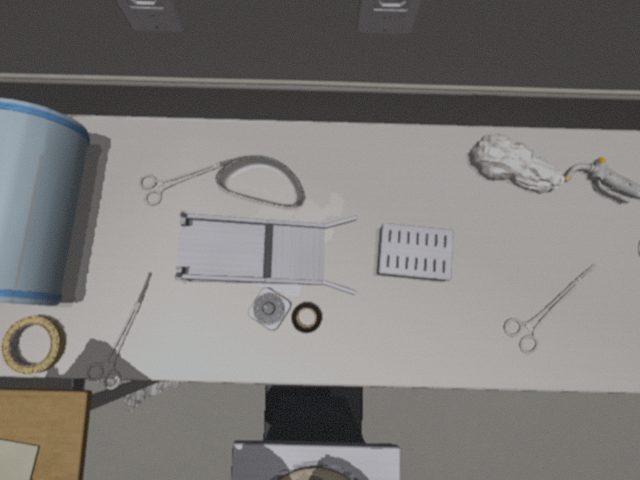

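View pics/side0.png

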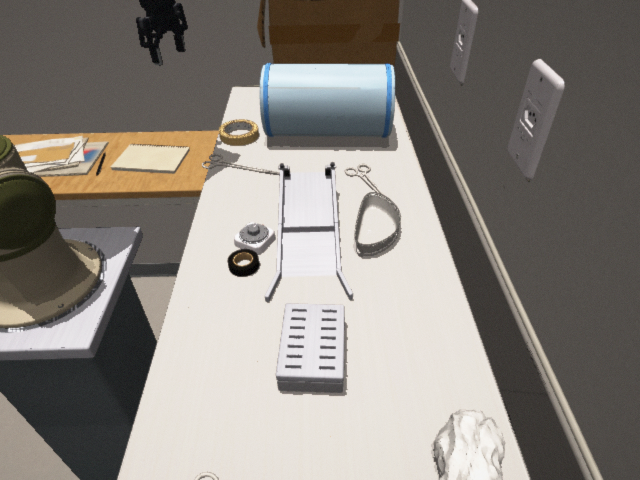

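The top view shows the dock running uphill to the left (world +y): the toe near column 324, the dark lip at about column 268 and the stops near column 184. The cassette is at about (415,252). I'll zoom in to measure.

```bash
python3 - <<'E'
from h import *
im=cv2.imread('pics/top0.png')
cv2.imwrite('pics/topz.png',cv2.resize(im[190:310,165:365],None,fx=4,fy=4,interpolation=cv2.INTER_CUBIC))
cv2.imwrite('pics/topc.png',cv2.resize(im[205:300,360:470],None,fx=6,fy=6,interpolation=cv2.INTER_CUBIC))
im=cv2.imread('pics/side0.png')
cv2.imwrite('pics/sidez.png',cv2.resize(im[155:400,225:425],None,fx=2.4,fy=2.4,interpolation=cv2.INTER_CUBIC))
E
```

```text
(no output)
```

View pics/topz.png

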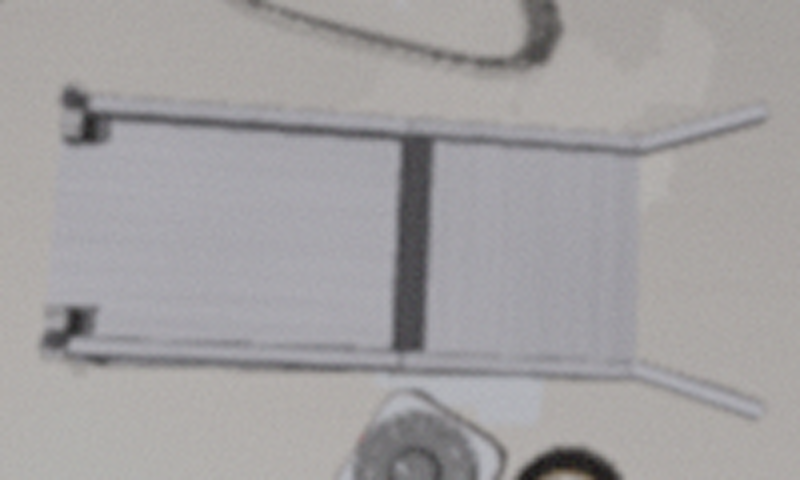

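View pics/topc.png

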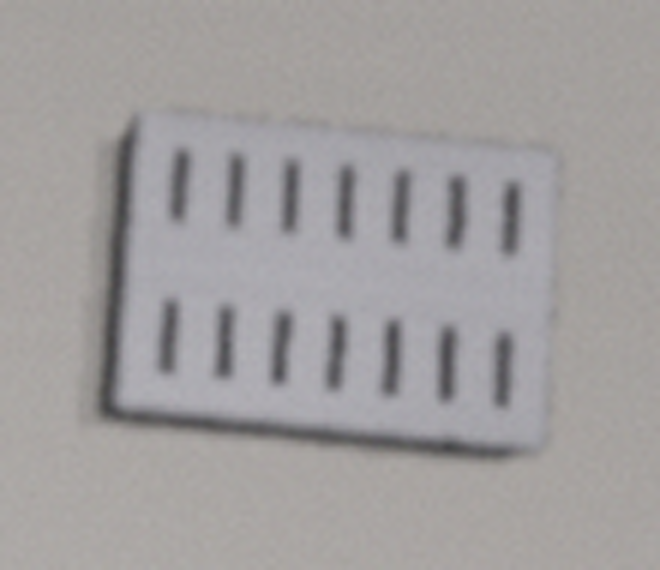

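View pics/sidez.png

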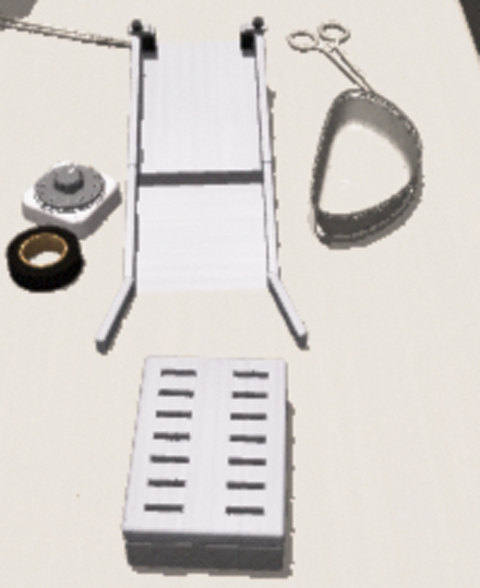

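```bash
cat > m0.py <<'E'
from h import *
T=np.load('pics/top0.npz');S=np.load('pics/side0.npz')
f=lambda p,s,o:[(p[0]+.5)/s+o[0]-.5,(p[1]+.5)/s+o[1]-.5]
def frame(P): # TL(front far),TR rear far,BR rear near,BL front near
    P=np.array(P)[:,:2];c=P.mean(0);d=(P[0]+P[3]-P[1]-P[2])/2
    print('c',c.round(4),'len',np.linalg.norm(d).round(4),'wid',np.linalg.norm((P[0]+P[1]-P[2]-P[3])/2).round(4),'yaw',np.arctan2(d[1],d[0]).round(4))
frame([ray(T,*f(p,6,(360,205)),.045) for p in[(135,112),(555,150),(545,450),(110,410)]])
frame([ray(S,*f(p,2.4,(225,155)),.045) for p in[(288,360),(288,533),(123,530),(143,357)]])
g=lambda p:f(p,4,(165,190))
a=ray(T,*g((638,152)),0);b=ray(T,*g((632,367)),0)
print('toe T',a,b,(a+b)/2,np.linalg.norm(a-b))
h=lambda p:f(p,2.4,(225,155))
a=ray(S,*h((136,290)),0);b=ray(S,*h((275,290)),0);print('toe S',a,b,(a+b)/2,np.linalg.norm(a-b))
for z,ps in((.025,[(433,138),(424,350),(404,138),(395,348)]),):
    for p in ps: print('lip T',ray(T,*g(p),z))
for p in[(135,172),(264,170),(135,187),(264,185)]: print('lip S',ray(S,*h(p),.025))
for p in[(768,108),(762,412)]: print('flare',ray(T,*g(p),.014))
for p in[(102,348),(304,343)]: print('flareS',ray(S,*h(p),.0))
# kerb outer/top line at high end, z about .05+.014
for p in[(85,105),(60,345)]: print('kerb up',ray(T,*g(p),.065))
for p in[(640,147),(632,370)]: print('kerb toe',ray(T,*g(p),.014))
E
python3 m0.py
```

```text
c [ 0.5217 -0.184 ] len 0.1387 wid 0.0983 yaw 1.5066
c [ 0.5213 -0.1866] len 0.1368 wid 0.1009 yaw 1.5102
toe T [ 0.57247799 -0.00629376  0.        ] [ 0.46167998 -0.00584456  0.        ] [ 0.51707898 -0.00606916  0.        ] 0.11079892250624948
toe S [ 0.46266691 -0.00572908  0.        ] [ 0.57418235 -0.00988697  0.        ] [ 0.51842463 -0.00780803  0.        ] 0.11159292487255769
lip T [0.57156556 0.09715872 0.025     ]
lip T [0.46515522 0.09705862 0.025     ]
lip T [0.57115396 0.11167371 0.025     ]
lip T [0.46574634 0.11133032 0.025     ]
lip S [0.45899986 0.11260795 0.025     ]
lip S [0.57108225 0.11097973 0.025     ]
lip S [0.45977678 0.09250749 0.025     ]
lip S [0.57008809 0.09088637 0.025     ]
flare [ 0.59433059 -0.07165953  0.014     ]
flare [ 0.44002327 -0.07040331  0.014     ]
flareS [ 0.43911088 -0.06621663  0.        ]
flareS [ 0.59310441 -0.06683255  0.        ]
kerb up [0.57452318 0.26053357 0.065     ]
kerb up [0.45925301 0.26358307 0.065     ]
kerb toe [ 0.57220405 -0.0069198   0.014     ]
kerb toe [ 0.45903422 -0.00555889  0.014     ]
```

```bash
cat >> h.py <<'E'
from scipy.spatial.transform import Rotation as Ro
a=np.radians(12); U=np.array([0,np.cos(a),np.sin(a)]); N=np.array([0,-np.sin(a),np.cos(a)])
D0=np.array([.5175,-.007,0]); P0=D0+.120*U-.008*N
def tgt(sign=1):
    x=-N; y=np.array([sign,0,0.]); return np.c_[x,y,np.cross(x,y)]
def st(q=0):
    s=read_state(); R=Ro.from_quat(s['eef_rot']).as_matrix(); p=np.array(s['tcp_pos']); tip=p+R[:,0]*finger_overhang if not callable(finger_overhang) else p+R[:,0]*finger_overhang()
    f=np.array(s['ft_force'])
    print('t',round(s['time'],2),'tcp',p.round(4),'tip',tip.round(4),'tip@pocket x,z',round((tip-P0)@U,4),round((tip-P0)@N,4),'F',f.round(1),'Fu,Fn',round(f@U,1),round(f@N,1),'w',round(s['width'],3))
    return s,R,p,tip
def plan(tip,sign=-1):
    s,R,p,t0=st(); T=tgt(sign); dr=Ro.from_matrix(R.T@T).as_rotvec()/(np.pi/2)
    dpos=np.array(tip)-t0
    tcp=np.array(tip)-T[:,0]*.173
    print('turn',dr.round(3),'d tcp in current tool /.4',(R.T@(tcp-p)/.4).round(4),'in target tool',(T.T@(tcp-p)/.4).round(4))
E
python3 - <<'E'
from h import *
s,R,p,t=st(); print(R.round(3))
for g in(1,-1): plan([.5175,-.296,.15],g)
E
```

```text
t 0.1 tcp [0.1995 0.4856 0.4042] tip [0.1994 0.4854 0.2308] tip@pocket x,z 0.4096 0.1314 F [ 0.5  0.2 -0.8] Fu,Fn 0.0 -0.8 w 0.999
[[-0.001  0.38   0.925]
 [-0.001  0.925 -0.38 ]
 [-1.    -0.001 -0.   ]]
t 0.1 tcp [0.1995 0.4856 0.4042] tip [0.1994 0.4854 0.2308] tip@pocket x,z 0.4096 0.1314 F [ 0.5  0.2 -0.8] Fu,Fn 0.0 -0.8 w 0.999
turn [0.749 0.118 0.079] d tcp in current tool /.4 [ 0.2138 -1.5882  1.5122] in target tool [-0.2172  0.795   2.0434]
t 0.1 tcp [0.1995 0.4856 0.4042] tip [0.1994 0.4854 0.2308] tip@pocket x,z 0.4096 0.1314 F [ 0.5  0.2 -0.8] Fu,Fn 0.0 -0.8 w 0.999
turn [-1.243 -0.088  0.131] d tcp in current tool /.4 [ 0.2138 -1.5882  1.5122] in target tool [-0.2172 -0.795  -2.0434]
```

```bash
python3 -m crank '[{"dp":[0,0,0],"turn":[0.107,0.017,0.011]},{"dp":[0,0,0],"turn":[0.107,0.017,0.011]},{"dp":[0,0,0],"turn":[0.107,0.017,0.011]},{"dp":[0,0,0],"turn":[0.107,0.017,0.011]},{"dp":[0,0,0],"turn":[0.107,0.017,0.011]},{"dp":[0,0,0],"turn":[0.107,0.017,0.011]},{"dp":[0,0,0],"turn":[0.107,0.017,0.011]},{"dp":[0,0,0],"turn":[0,0,0]}]' 0
python3 - <<'E'
from h import *
plan([.5175,-.296,.15],1)
E
```

```text
time: 1.1
tcp_pos: [0.1995, 0.4855, 0.4045]
eef_rot: [0.548, 0.551, -0.446, 0.444]
ft_force: [-0.0, 0.2, 0.1]
width: 0.5
t 1.1 tcp [0.1995 0.4855 0.4045] tip [0.1988 0.5215 0.2348] tip@pocket x,z 0.4458 0.1278 F [-0.   0.2  0.1] Fu,Fn 0.2 0.1 w 0.5
turn [0.001 0.    0.002] d tcp in current tool /.4 [-0.219   0.7923  2.0442] in target tool [-0.2165  0.7951  2.0433]
```

```bash
python3 -m crank '[{"dp":[-0.0137,0.05,0.128],"turn":[0,0,0]},{"dp":[-0.0137,0.05,0.128],"turn":[0,0,0]},{"dp":[-0.0137,0.05,0.128],"turn":[0,0,0]},{"dp":[-0.0137,0.05,0.128],"turn":[0,0,0]},{"dp":[-0.0137,0.05,0.128],"turn":[0,0,0]},{"dp":[-0.0137,0.05,0.128],"turn":[0,0,0]},{"dp":[-0.0137,0.05,0.128],"turn":[0,0,0]},{"dp":[-0.0137,0.05,0.128],"turn":[0,0,0]}]'
python3 -m crank '[{"dp":[-0.0137,0.05,0.128],"turn":[0,0,0]},{"dp":[-0.0137,0.05,0.128],"turn":[0,0,0]},{"dp":[-0.0137,0.05,0.128],"turn":[0,0,0]},{"dp":[-0.0137,0.05,0.128],"turn":[0,0,0]},{"dp":[-0.0137,0.05,0.128],"turn":[0,0,0]},{"dp":[-0.0137,0.05,0.128],"turn":[0,0,0]},{"dp":[-0.0137,0.05,0.128],"turn":[0,0,0]},{"dp":[-0.0137,0.05,0.128],"turn":[0,0,0]},{"dp":[0,0,0],"turn":[0,0,0]},{"dp":[0,0,0],"turn":[0,0,0]}]'
python3 - <<'E'
from h import *
plan([.5175,-.296,.016],1)
snap('side','s1');snap('top','t1')
E
```

```text
time: 2.1
tcp_pos: [0.3598, 0.0741, 0.3617]
eef_rot: [0.548, 0.551, -0.445, 0.445]
ft_force: [0.8, 0.4, -0.4]
width: 0.498
time: 3.35
tcp_pos: [0.5194, -0.3333, 0.3183]
eef_rot: [0.548, 0.551, -0.445, 0.444]
ft_force: [1.6, 0.0, 0.6]
width: 0.497
t 3.35 tcp [ 0.5194 -0.3333  0.3183] tip [ 0.5186 -0.297   0.1487] tip@pocket x,z -0.3728 0.2138 F [1.6 0.  0.6] Fu,Fn 0.1 0.6 w 0.497
turn [ 0.001 -0.001  0.003] d tcp in current tool /.4 [ 0.326  -0.0033  0.0663] in target tool [ 0.3261 -0.0046  0.0658]
```

```bash
python3 -m crank '[{"dp":[0.08,-0.001,0.0165],"turn":[0.001,-0.001,0.003]},{"dp":[0.08,-0.001,0.0165],"turn":[0,0,0]},{"dp":[0.08,-0.001,0.0165],"turn":[0,0,0]},{"dp":[0.075,-0.001,0.0165],"turn":[0,0,0]},{"dp":[0,0,0],"turn":[0,0,0]},{"dp":[0,0,0],"turn":[0,0,0]}]'
python3 - <<'E'
from h import *
st();snap('side','s1')
im=cv2.imread('pics/s1.png');cv2.imwrite('pics/s1z.png',cv2.resize(im[240:480,180:440],None,fx=2.4,fy=2.4,interpolation=cv2.INTER_CUBIC))
E
```

```text
time: 4.2
tcp_pos: [0.5182, -0.3333, 0.1917]
eef_rot: [0.55, 0.548, -0.445, 0.446]
ft_force: [-0.1, 0.2, 0.9]
width: 0.5
t 4.2 tcp [ 0.5182 -0.3333  0.1917] tip [ 0.5187 -0.2977  0.022 ] tip@pocket x,z -0.3998 0.0899 F [-0.1  0.2  0.9] Fu,Fn 0.3 0.8 w 0.5
```

View pics/s1z.png

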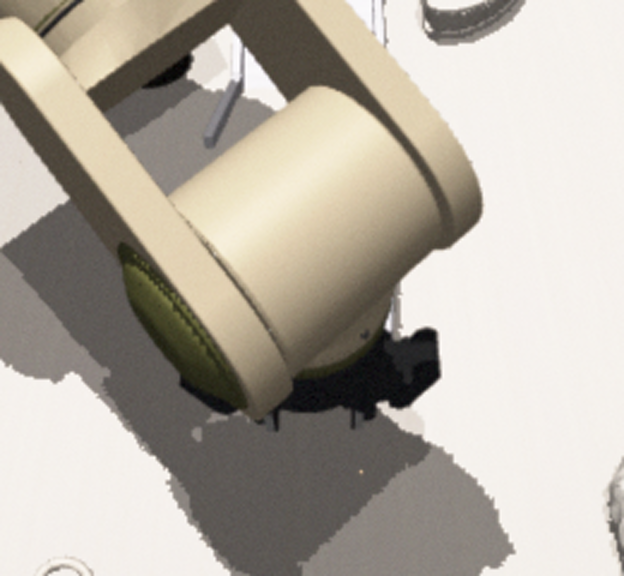

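```bash
python3 -m crank '[{"dp":[0.0052,-0.001,-0.0245],"turn":[0,0,0]},{"dp":[0.0052,-0.001,-0.0245],"turn":[0,0,0]},{"dp":[0.0052,0,-0.0245],"turn":[0,0,0]},{"dp":[0.0052,0,-0.0245],"turn":[0,0,0]},{"dp":[0.0052,0,-0.0245],"turn":[0,0,0]},{"dp":[0.0052,0,-0.0245],"turn":[0,0,0]},{"dp":[0.0052,0,-0.0245],"turn":[0,0,0]},{"dp":[0.0052,0,-0.0245],"turn":[0,0,0]},{"dp":[0.0052,0,-0.0245],"turn":[0,0,0]},{"dp":[0.0052,0,-0.0245],"turn":[0,0,0]},{"dp":[0.0052,0,-0.0245],"turn":[0,0,0]},{"dp":[0.0052,0,-0.0245],"turn":[0,0,0]}]'
python3 - <<'E'
from h import *
st();snap('side','s2');snap('top','t2')
im=cv2.hconcat([cv2.imread('pics/s2.png')[130:430,180:480],cv2.imread('pics/t2.png')[150:450,170:470]]);cv2.imwrite('pics/v2.png',cv2.resize(im,(800,400)))
E
```

```text
time: 5.75
tcp_pos: [0.5173, -0.2127, 0.1899]
eef_rot: [0.55, 0.548, -0.446, 0.445]
ft_force: [-0.3, -4.7, 2.7]
width: 0.496
t 5.75 tcp [ 0.5173 -0.2127  0.1899] tip [ 0.5176 -0.1768  0.0203] tip@pocket x,z -0.2819 0.0631 F [-0.3 -4.7  2.7] Fu,Fn -4.1 3.7 w 0.496
```

View pics/v2.png

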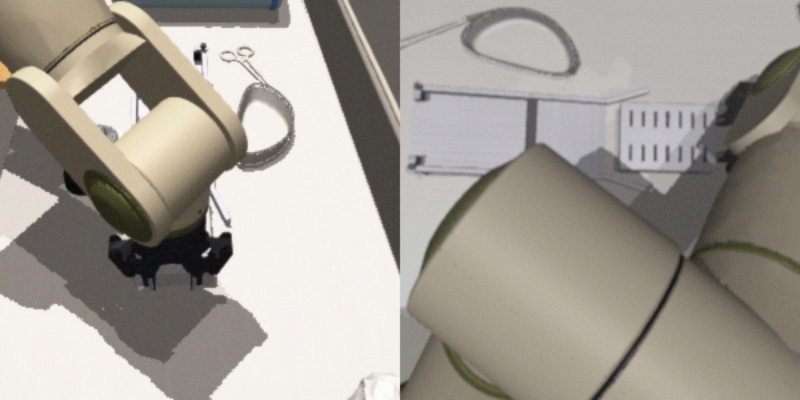

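```bash
python3 - <<'E'
from h import *
im=cv2.imread('pics/t2.png');cv2.imwrite('pics/t2z.png',cv2.resize(im[205:300,290:430],None,fx=5,fy=5,interpolation=cv2.INTER_CUBIC))
E
```

```text
(no output)
```

View pics/t2z.png

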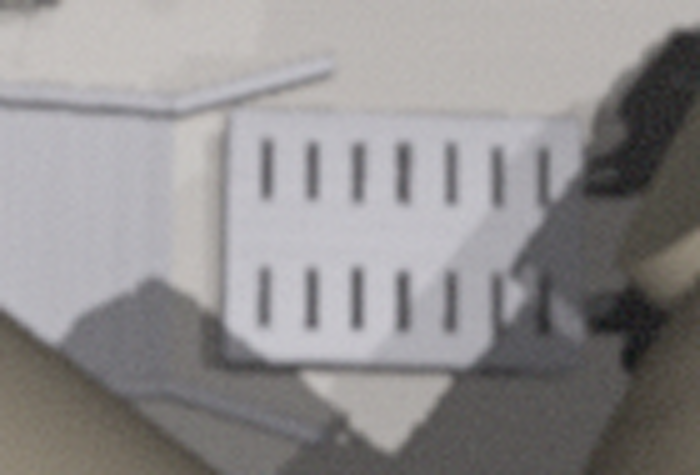

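```bash
python3 - <<'E'
from h import *
T=np.load('pics/t2.npz')
P=np.array([ray(T,(x+.5)/5+289.5,(y+.5)/5+204.5,.045)[:2] for x,y in[(232,112),(580,120),(580,368),(225,362)]])
d=(P[0]+P[3]-P[1]-P[2])/2
print(P.round(4).tolist(),P.mean(0).round(4),np.linalg.norm(d),np.arctan2(d[1],d[0]))
E
```

```text
[[0.5651, -0.0285], [0.5658, -0.1649], [0.4684, -0.1641], [0.467, -0.0276]] [ 0.5166 -0.0963] 0.13647035410977307 1.5785255268786251
```

```bash
python3 -m crank '[{"dp":[0.0062,0,-0.0245],"turn":[0,0,0]},{"dp":[0.0062,0,-0.0245],"turn":[0,0,0]},{"dp":[0.0062,0,-0.0245],"turn":[0,0,0]},{"dp":[0.0062,0,-0.0245],"turn":[0,0,0]},{"dp":[0.0062,0,-0.0245],"turn":[0,0,0]},{"dp":[0.0062,0,-0.0245],"turn":[0,0,0]}]'
python3 - <<'E'
from h import *
st()
E
python3 -m crank '[{"dp":[0.0062,0,-0.0245],"turn":[0,0,0]},{"dp":[0.0062,0,-0.0245],"turn":[0,0,0]},{"dp":[0.0062,0,-0.0245],"turn":[0,0,0]},{"dp":[0.0062,0,-0.0245],"turn":[0,0,0]},{"dp":[0.0062,0,-0.0245],"turn":[0,0,0]}]'
python3 - <<'E'
from h import *
st();snap('side','s3');snap('top','t3')
im=cv2.hconcat([cv2.imread('pics/s3.png')[130:430,180:480],cv2.imread('pics/t3.png')[150:450,170:470]]);cv2.imwrite('pics/v3.png',cv2.resize(im,(800,400)))
E
```

```text
time: 6.6
tcp_pos: [0.5175, -0.1522, 0.1877]
eef_rot: [0.55, 0.548, -0.446, 0.446]
ft_force: [1.4, -6.7, 3.6]
width: 0.499
t 6.6 tcp [ 0.5175 -0.1522  0.1877] tip [ 0.5179 -0.1165  0.018 ] tip@pocket x,z -0.2234 0.0484 F [ 1.4 -6.7  3.6] Fu,Fn -5.8 4.9 w 0.499
time: 7.22
tcp_pos: [0.5175, -0.1016, 0.1855]
eef_rot: [0.55, 0.548, -0.446, 0.445]
ft_force: [-0.2, -5.3, 3.0]
width: 0.5
t 7.22 tcp [ 0.5175 -0.1016  0.1855] tip [ 0.5177 -0.0658  0.0158] tip@pocket x,z -0.1742 0.0357 F [-0.2 -5.3  3. ] Fu,Fn -4.5 4.1 w 0.5
```

View pics/v3.png

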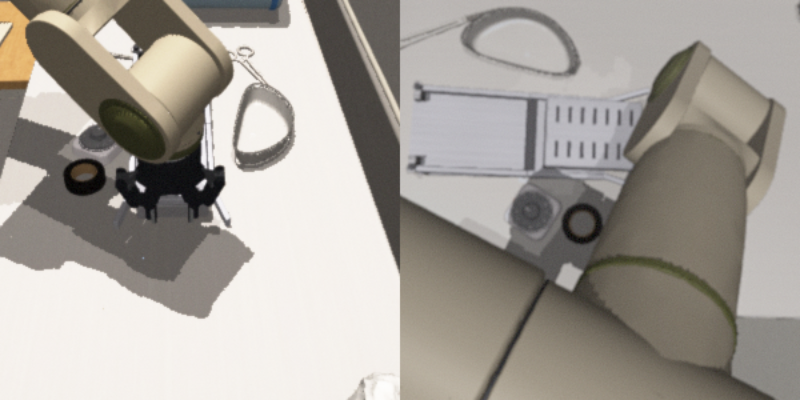

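```bash
python3 -m crank '[{"dp":[0.0052,0,-0.0245],"turn":[0,0,0]},{"dp":[0.0052,0,-0.0245],"turn":[0,0,0]},{"dp":[0.0052,0,-0.0245],"turn":[0,0,0]},{"dp":[0.0052,0,-0.0245],"turn":[0,0,0]},{"dp":[0.0052,0,-0.0245],"turn":[0,0,0]}]'
python3 - <<'E'
from h import *
st()
E
python3 -m crank '[{"dp":[0,0,-0.0245],"turn":[0,0,0]},{"dp":[0,0,-0.0245],"turn":[0,0,0]},{"dp":[0,0,-0.0245],"turn":[0,0,0]},{"dp":[0,0,-0.0245],"turn":[0,0,0]},{"dp":[0,0,-0.0245],"turn":[0,0,0]},{"dp":[0,0,-0.0245],"turn":[0,0,0]}]'
python3 - <<'E'
from h import *
st();snap('side','s4');snap('top','t4')
im=cv2.hconcat([cv2.imread('pics/s4.png')[130:430,180:480],cv2.imread('pics/t4.png')[150:450,170:470]]);cv2.imwrite('pics/v4.png',cv2.resize(im,(800,400)))
E
```

```text
time: 7.95
tcp_pos: [0.5178, -0.0516, 0.1856]
eef_rot: [0.55, 0.548, -0.446, 0.445]
ft_force: [-0.7, -6.4, 3.2]
width: 0.498
t 7.95 tcp [ 0.5178 -0.0516  0.1856] tip [ 0.5181 -0.0158  0.0159] tip@pocket x,z -0.1253 0.0254 F [-0.7 -6.4  3.2] Fu,Fn -5.6 4.5 w 0.498
time: 8.7
tcp_pos: [0.518, 0.0058, 0.198]
eef_rot: [0.55, 0.548, -0.445, 0.445]
ft_force: [-0.1, -5.8, 1.8]
width: 0.499
t 8.7 tcp [0.518  0.0058 0.198 ] tip [0.5184 0.0416 0.0284] tip@pocket x,z -0.0666 0.0257 F [-0.1 -5.8  1.8] Fu,Fn -5.3 2.9 w 0.499
```

View pics/v4.png

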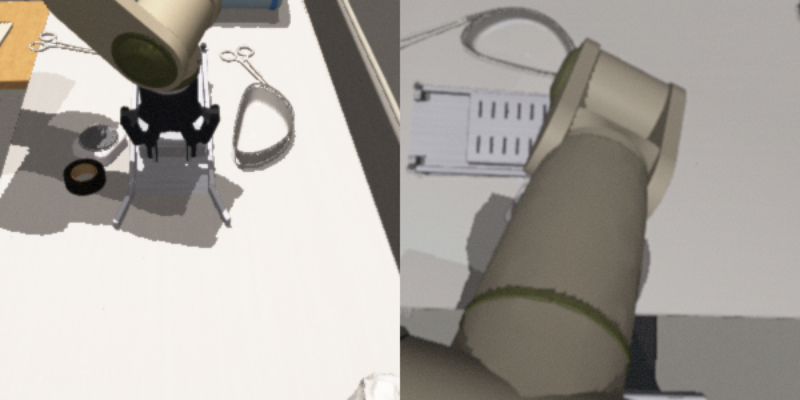

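```bash
python3 -m crank '[{"dp":[0,-0.001,-0.017],"turn":[0,0,0]},{"dp":[0,0,-0.017],"turn":[0,0,0]},{"dp":[0,0,-0.017],"turn":[0,0,0]},{"dp":[0,0,-0.017],"turn":[0,0,0]},{"dp":[0,0,-0.017],"turn":[0,0,0]},{"dp":[0,0,-0.012],"turn":[0,0,0]},{"dp":[0,0,0],"turn":[0,0,0]}]'
python3 - <<'E'
from h import *
st();snap('side','s5');snap('top','t5')
a=cv2.resize(cv2.imread('pics/s5.png')[140:300,230:390],(400,400));b=cv2.resize(cv2.imread('pics/t5.png')[190:300,170:280],(400,400))
cv2.imwrite('pics/v5.png',cv2.hconcat([a,b]))
E
```

```text
time: 9.68
tcp_pos: [0.5175, 0.0439, 0.2058]
eef_rot: [0.55, 0.549, -0.445, 0.445]
ft_force: [-0.1, -0.1, 0.0]
width: 0.502
t 9.68 tcp [0.5175 0.0439 0.2058] tip [0.5177 0.0798 0.0361] tip@pocket x,z -0.0276 0.0253 F [-0.1 -0.1  0. ] Fu,Fn -0.1 0.0 w 0.502
```

View pics/v5.png

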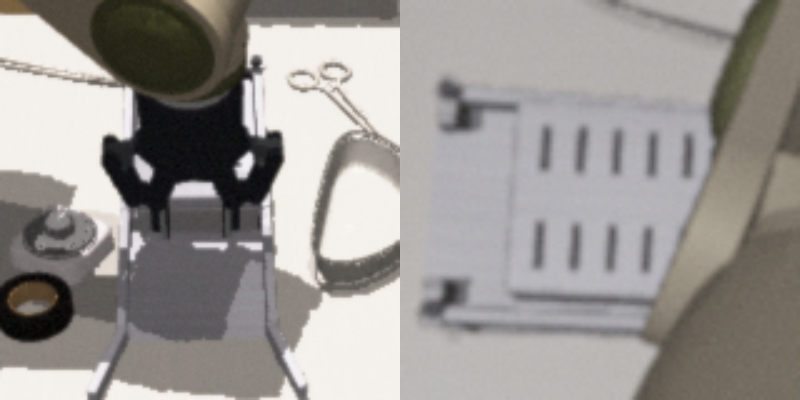

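```bash
for i in 1 2 3; do python3 -m crank '[{"dp":[0,0,-0.004],"turn":[0,0,0]},{"dp":[0,0,-0.004],"turn":[0,0,0]}]' >/dev/null
python3 -c 'from h import *;st()'; done
```

```text
t 10.03 tcp [0.5175 0.0463 0.2062] tip [0.5178 0.0821 0.0365] tip@pocket x,z -0.0252 0.0252 F [ 0.6 -2.5 -0.9] Fu,Fn -2.6 -0.4 w 0.495
t 10.28 tcp [0.5174 0.0498 0.2068] tip [0.5176 0.0856 0.0372] tip@pocket x,z -0.0217 0.0251 F [-0.5 -2.6 -3.1] Fu,Fn -3.2 -2.5 w 0.498
t 10.53 tcp [0.5174 0.053  0.2075] tip [0.5176 0.0888 0.0379] tip@pocket x,z -0.0184 0.0251 F [ 0.6 -2.4 -1.5] Fu,Fn -2.6 -0.9 w 0.503
```

```bash
for i in 1 2; do python3 -m crank '[{"dp":[0,0,-0.003],"turn":[0,0,0]},{"dp":[0,0,-0.003],"turn":[0,0,0]}]' >/dev/null
python3 -c 'from h import *;st()'; done
python3 - <<'E'
from h import *
snap('side','s6');snap('top','t6')
a=cv2.resize(cv2.imread('pics/s6.png')[140:300,230:390],(400,400));b=cv2.resize(cv2.imread('pics/t6.png')[190:300,170:280],(400,400))
cv2.imwrite('pics/v6.png',cv2.hconcat([a,b]))
E
```

```text
t 10.78 tcp [0.5175 0.0553 0.2081] tip [0.5177 0.0911 0.0384] tip@pocket x,z -0.016 0.0252 F [-0.  -2.2 -2.4] Fu,Fn -2.6 -1.9 w 0.501
t 11.03 tcp [0.5175 0.0576 0.2085] tip [0.5177 0.0935 0.0389] tip@pocket x,z -0.0137 0.0252 F [-1.  -2.6 -2.5] Fu,Fn -3.0 -1.9 w 0.497
```

View pics/v6.png

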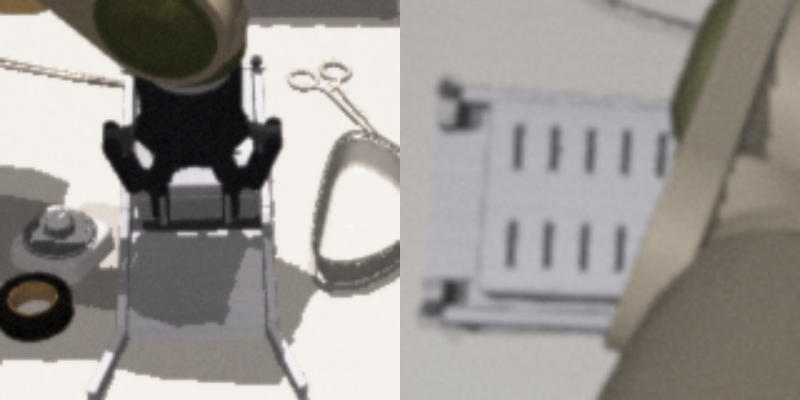

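```bash
for i in 1 2 3; do python3 -m crank '[{"dp":[0,0,-0.003],"turn":[0,0,0]},{"dp":[0,0,0],"turn":[0,0,0]}]' >/dev/null
python3 -c 'from h import *;st()'; done
python3 - <<'E'
from h import *
snap('side','s7')
a=cv2.resize(cv2.imread('pics/s6.png')[190:250,270:350],(800,600));b=cv2.resize(cv2.imread('pics/s7.png')[190:250,270:350],(800,600))
cv2.imwrite('pics/v7.png',cv2.resize(cv2.vconcat([a,b]),(400,600)))
E
```

```text
t 11.38 tcp [0.5175 0.0588 0.2088] tip [0.5177 0.0947 0.0392] tip@pocket x,z -0.0124 0.0252 F [ 0.2 -2.  -1.6] Fu,Fn -2.3 -1.1 w 0.501
t 11.62 tcp [0.5175 0.0599 0.2091] tip [0.5177 0.0958 0.0394] tip@pocket x,z -0.0112 0.0252 F [-0.  -1.1 -1.6] Fu,Fn -1.5 -1.4 w 0.5
t 11.88 tcp [0.5175 0.0611 0.2093] tip [0.5177 0.097  0.0397] tip@pocket x,z -0.01 0.0252 F [ 0.1 -1.8 -1.1] Fu,Fn -2.0 -0.7 w 0.501
```

View pics/v7.png

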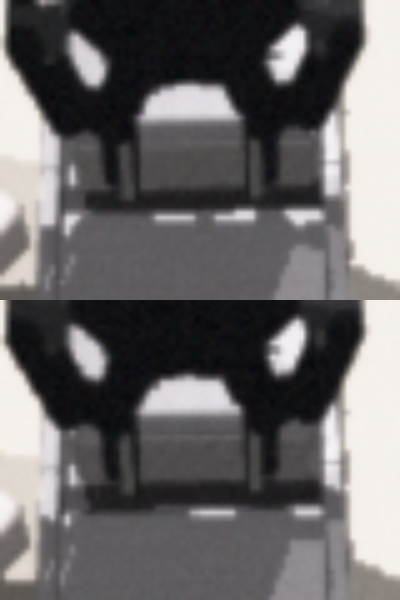

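```bash
for i in 1 2 3; do python3 -m crank '[{"dp":[0,0,-0.003],"turn":[0,0,0]},{"dp":[0,0,0],"turn":[0,0,0]}]' >/dev/null
python3 -c 'from h import *;st()'; done
python3 - <<'E'
from h import *
snap('side','s8');snap('top','t8')
a=cv2.resize(cv2.imread('pics/s7.png')[190:250,270:350],(800,600));b=cv2.resize(cv2.imread('pics/s8.png')[190:250,270:350],(800,600))
c=cv2.resize(cv2.imread('pics/t8.png')[190:300,170:280],(400,600))
cv2.imwrite('pics/v8.png',cv2.hconcat([cv2.resize(cv2.vconcat([a,b]),(400,600)),c]))
E
```

```text
t 12.18 tcp [0.5175 0.0623 0.2096] tip [0.5177 0.0982 0.0399] tip@pocket x,z -0.0088 0.0252 F [ 0.1 -2.  -1.1] Fu,Fn -2.2 -0.7 w 0.501
t 12.43 tcp [0.5175 0.0635 0.2098] tip [0.5177 0.0994 0.0402] tip@pocket x,z -0.0076 0.0252 F [ 0.2 -2.1 -1.8] Fu,Fn -2.4 -1.3 w 0.499
t 12.68 tcp [0.5175 0.0647 0.2101] tip [0.5177 0.1006 0.0404] tip@pocket x,z -0.0064 0.0252 F [ 0.2 -1.7 -0.9] Fu,Fn -1.8 -0.5 w 0.499
```

View pics/v8.png

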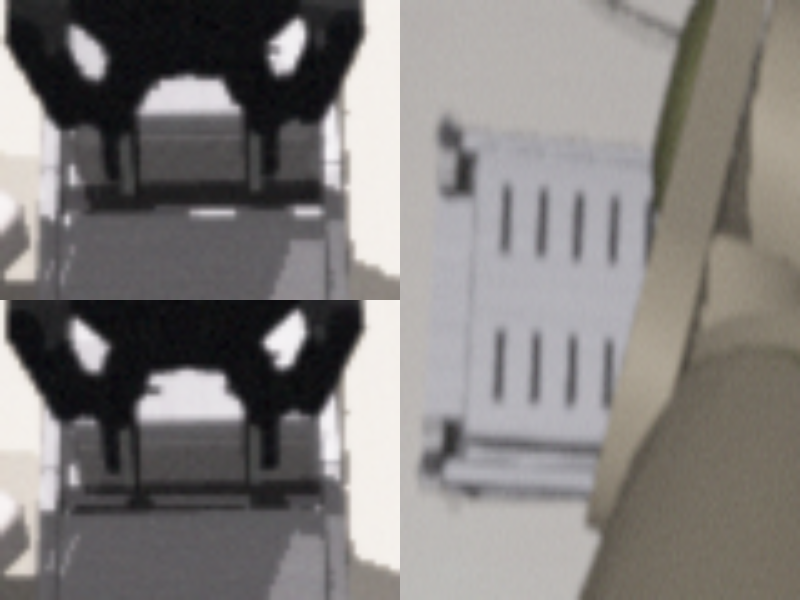

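```bash
cat >> h.py <<'E'
def pk(c,u,v,zp):
    K,R,t=np.array(c['intrinsics']),np.array(c['R']),np.array(c['t'])
    d=R.T@np.linalg.inv(K)@[u,v,1]; o=-R.T@t
    X=o+d*((zp-(o-P0)@N)/(d@N)); return round(X[0]-D0[0],4),round((X-P0)@U,4)
E
python3 - <<'E'
from h import *
im=cv2.imread('pics/t8.png')
cv2.imwrite('pics/t8z.png',cv2.resize(im[205:295,165:265],None,fx=8,fy=6.6,interpolation=cv2.INTER_CUBIC)[:600])
E
```

```text
(no output)
```

View pics/t8z.png

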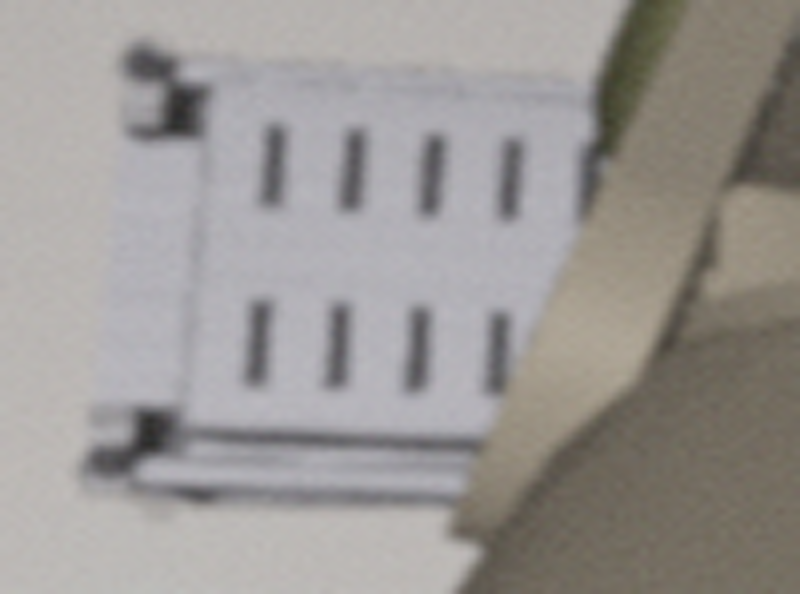

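```bash
python3 - <<'E'
from h import *
T=np.load('pics/t8.npz')
g=lambda x,y:((x+.5)/8+164.5,(y+.5)/6.6+204.5)
for n,p,z in(('front',(205,150),.045),('front',(187,400),.045),('front bottom?',(187,400),0.0),('stopF',(207,110),.027),('stopN',(178,430),.027),('slot1',(273,168),.045),('slot1',(258,343),.045),('side far',(250,88),.045),('near',(250,432),.045)): print(n,pk(T,*g(*p),z))
T0=np.load('pics/t2.npz')
# slots offset from front in t2: slot1 x=267 vs front 232/225 @5px
print([ray(T0,(x+.5)/5+289.5,(y+.5)/5+204.5,.045)[:2].round(4) for x,y in[(267,170),(265,297)]])
E
```

```text
front (np.float64(0.0298), np.float64(0.1437))
front (np.float64(-0.0406), np.float64(0.1427))
front bottom? (np.float64(-0.0358), np.float64(0.1457))
stopF (np.float64(0.0449), np.float64(0.1453))
stopN (np.float64(-0.0472), np.float64(0.1453))
slot1 (np.float64(0.0257), np.float64(0.1282))
slot1 (np.float64(-0.0239), np.float64(0.1281))
side far (np.float64(0.0482), np.float64(0.1349))
near (np.float64(-0.0487), np.float64(0.1282))
[array([ 0.5424, -0.0425]), array([ 0.4926, -0.0426])]
```

```bash
python3 - <<'E'
from h import *
S=np.load('pics/s8.npz')
for n,rx in(('s6',-.003),('s7',.001),('s8',.0046)):
  for z in(.053,.045): print(n,z,proj(S,P0+U*rx+N*z).round(1), 'bottom',proj(S,P0+U*rx+N*(z-.045)).round(1))
ims=[cv2.imread(f'pics/{n}.png')[195:245,270:350] for n in('s6','s7','s8')]
cv2.imwrite('pics/v9.png',cv2.vconcat([cv2.resize(i,(320,200),interpolation=cv2.INTER_NEAREST) for i in ims]))
for i in ims: print(cv2.cvtColor(i,cv2.COLOR_BGR2GRAY)[8:48,36:44].mean(1).astype(int).tolist())
E
```

```text
s6 0.053 [308.5 213.6] bottom [309.  227.5]
s6 0.045 [308.6 216.2] bottom [309.1 229.9]
s7 0.053 [308.5 212.1] bottom [309. 226.]
s7 0.045 [308.6 214.6] bottom [309.1 228.4]
s8 0.053 [308.4 210.7] bottom [309.  224.7]
s8 0.045 [308.5 213.3] bottom [309.1 227. ]
[16, 16, 16, 63, 181, 217, 222, 222, 223, 220, 189, 122, 94, 89, 88, 94, 85, 79, 78, 77, 77, 77, 76, 75, 60, 36, 30, 30, 37, 90, 147, 110, 94, 91, 94, 92, 93, 93, 94, 94]
[15, 32, 107, 206, 221, 222, 222, 222, 214, 174, 111, 92, 88, 81, 94, 82, 77, 77, 78, 77, 77, 76, 73, 47, 32, 31, 31, 36, 88, 167, 118, 94, 91, 93, 93, 94, 93, 93, 95, 95]
[55, 165, 217, 225, 226, 226, 225, 226, 226, 226, 196, 133, 96, 89, 84, 89, 79, 76, 76, 76, 76, 76, 73, 51, 34, 35, 70, 74, 48, 78, 90, 91, 92, 93, 93, 93, 92, 94, 94, 93]
```

View pics/v9.png

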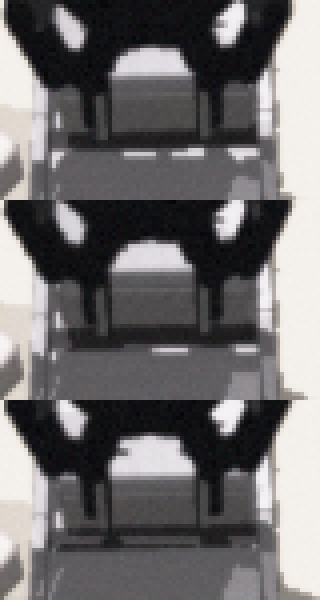

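The cassette's rear top edge now sits about 1 px lower in the side view than before, even though the cassette has moved uphill. That fits an 8 mm drop. Now I'll back off, lift and go round to the front.

```bash
python3 -m crank '[{"dp":[0,0,0.01],"turn":[0,0,0]},{"dp":[0,0,0.03],"turn":[0,0,0]},{"dp":[-0.06,0,0],"turn":[0,0,0]},{"dp":[-0.1,0,0],"turn":[0,0,0]},{"dp":[-0.1,0,0],"turn":[0,0,0]},{"dp":[0,0,-0.1],"turn":[0,0,0]},{"dp":[0,0,-0.1],"turn":[0,0,0]},{"dp":[0,0,-0.1],"turn":[0,0,0]},{"dp":[0,0,-0.1],"turn":[0,0,0]},{"dp":[0,0,-0.1],"turn":[0,0,0]},{"dp":[0,0,0],"turn":[0,0,0]},{"dp":[0,0,0],"turn":[0,0,0]}]' -0.6
python3 - <<'E'
from h import *
st();snap('side','s10');snap('top','t10')
a=cv2.resize(cv2.imread('pics/s10.png')[140:300,230:390],(400,400));b=cv2.resize(cv2.imread('pics/t10.png')[180:310,160:290],(400,400))
cv2.imwrite('pics/v10.png',cv2.hconcat([a,b]))
E
```

```text
time: 14.28
tcp_pos: [0.5179, 0.2223, 0.3495]
eef_rot: [0.55, 0.548, -0.446, 0.445]
ft_force: [0.4, 0.3, -0.5]
width: 0.197
t 14.28 tcp [0.5179 0.2223 0.3495] tip [0.518  0.2581 0.1798] tip@pocket x,z 0.1767 0.1288 F [ 0.4  0.3 -0.5] Fu,Fn 0.2 -0.5 w 0.197
```

View pics/v10.png

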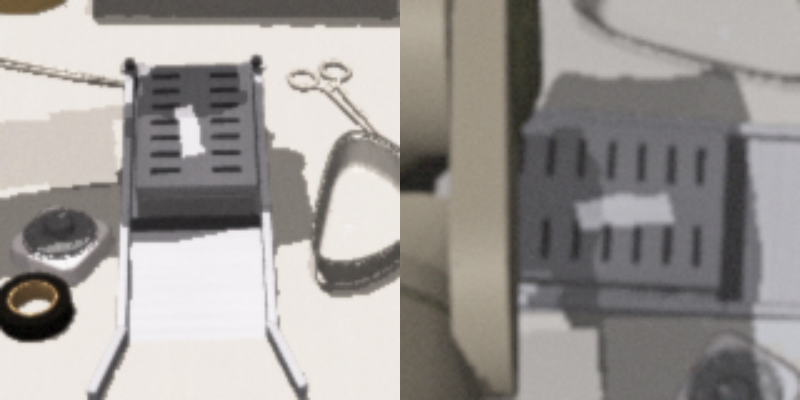

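```bash
python3 -m crank '[{"dp":[0.1,0,0],"turn":[0,0,0]},{"dp":[0.1,0,0],"turn":[0,0,0]},{"dp":[0.06,0,0],"turn":[0,0,0]},{"dp":[0,0,0],"turn":[0,0,0]},{"dp":[0,0,0],"turn":[0,0,0]}]'
python3 - <<'E'
from h import *
st();snap('side','s11')
a=cv2.resize(cv2.imread('pics/s11.png')[120:280,220:420],(800,600));cv2.imwrite('pics/v11.png',a)
E
```

```text
time: 15.0
tcp_pos: [0.5183, 0.244, 0.2492]
eef_rot: [0.551, 0.548, -0.445, 0.445]
ft_force: [1.2, 0.8, -0.1]
width: 0.2
t 15.0 tcp [0.5183 0.244  0.2492] tip [0.5189 0.28   0.0796] tip@pocket x,z 0.1772 0.0262 F [ 1.2  0.8 -0.1] Fu,Fn 0.8 -0.2 w 0.2
```

View pics/v11.png

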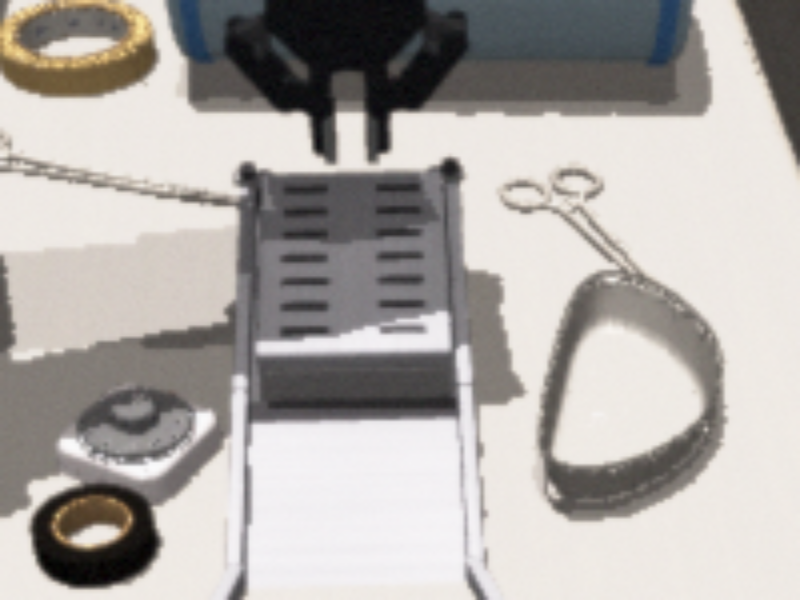

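```bash
python3 - <<'E'
from h import *
S=np.load('pics/s11.npz')
s,R,p,t=st()
for o in(-.006,0,.006): print(o,proj(S,t+R[:,0]*o).round(1))
# cassette top corners in pocket plane z=.045
g=lambda x,y:((x+.5)/4+219.5,(y+.5)/3.75+119.5)
for q in[(256,346),(452,346),(258,172),(440,172)]: print(pk(S,*g(*q),.045))
E
python3 -m crank '[{"dp":[0,0,0.01],"turn":[0,0,0]},{"dp":[0,0,0.01],"turn":[0,0,0]},{"dp":[0,0,0.01],"turn":[0,0,0]},{"dp":[0,0,0],"turn":[0,0,0]}]'>/dev/null; python3 -c 'from h import *;st()'
```

```text
t 15.05 tcp [0.5183 0.2441 0.2495] tip [0.5189 0.2801 0.0798] tip@pocket x,z 0.1774 0.0264 F [0.7 0.4 0.9] Fu,Fn 0.6 0.8 w 0.198
-0.006 [308.4 158.4]
0 [308.5 160.3]
0.006 [308.5 162.3]
(np.float64(-0.0505), np.float64(0.0098))
(np.float64(0.0489), np.float64(0.0067))
(np.float64(-0.0521), np.float64(0.1432))
(np.float64(0.0481), np.float64(0.1401))
t 15.55 tcp [0.5179 0.2325 0.2456] tip [0.5181 0.2683 0.076 ] tip@pocket x,z 0.1651 0.0251 F [-0.4 -0.3  0.3] Fu,Fn -0.2 0.4 w 0.199
```

```bash
for i in 1 2 3 4; do python3 -m crank '[{"dp":[0,0,0.004],"turn":[0,0,0]},{"dp":[0,0,0.004],"turn":[0,0,0]}]'>/dev/null; python3 -c 'from h import *;st()';done
```

```text
t 15.8 tcp [0.5178 0.2297 0.2449] tip [0.518  0.2656 0.0753] tip@pocket x,z 0.1623 0.025 F [-0.3  0.2 -0.2] Fu,Fn 0.2 -0.3 w 0.202
t 16.05 tcp [0.5178 0.2265 0.2443] tip [0.5181 0.2624 0.0746] tip@pocket x,z 0.159 0.025 F [0.3 0.6 0.1] Fu,Fn 0.6 0.0 w 0.199
t 16.3 tcp [0.5178 0.2233 0.2436] tip [0.5181 0.2592 0.074 ] tip@pocket x,z 0.1558 0.025 F [ 0.8 -0.8 -0.8] Fu,Fn -0.9 -0.6 w 0.203
t 16.55 tcp [0.5177 0.2209 0.2432] tip [0.518  0.2571 0.0737] tip@pocket x,z 0.1536 0.0251 F [-0.3 11.7  3.7] Fu,Fn 12.2 1.2 w 0.201
```

```bash
python3 -m crank '[{"dp":[0,0,0],"turn":[0,0,0]}]'>/dev/null; python3 -c 'from h import *;st()'; python3 -m crank '[{"dp":[0,0,0],"turn":[0,0,0]}]'>/dev/null; python3 -c 'from h import *;st()'
```

```text
t 16.68 tcp [0.5177 0.2209 0.2432] tip [0.518  0.2571 0.0737] tip@pocket x,z 0.1537 0.0251 F [0.1 6.7 0.1] Fu,Fn 6.6 -1.3 w 0.2
t 16.8 tcp [0.5177 0.221  0.2432] tip [0.518  0.2571 0.0736] tip@pocket x,z 0.1537 0.0251 F [-0.5  6.2  0.9] Fu,Fn 6.3 -0.4 w 0.2
```

```bash
for i in 1 2; do python3 -m crank '[{"dp":[0,0,0.001],"turn":[0,0,0]},{"dp":[0,0,0],"turn":[0,0,0]},{"dp":[0,0,0],"turn":[0,0,0]}]'>/dev/null; python3 -c 'from h import *;st()';done
```

```text
t 17.18 tcp [0.5177 0.2208 0.2433] tip [0.518  0.2571 0.0737] tip@pocket x,z 0.1536 0.0252 F [-0.3  8.2  2.4] Fu,Fn 8.5 0.6 w 0.199
t 17.55 tcp [0.5177 0.2206 0.2434] tip [0.518  0.257  0.0738] tip@pocket x,z 0.1536 0.0253 F [-0.6 10.5  2.7] Fu,Fn 10.8 0.5 w 0.201
```

```bash
for i in 1 2; do python3 -m crank '[{"dp":[0,0,0.001],"turn":[0,0,0]},{"dp":[0,0,0],"turn":[0,0,0]},{"dp":[0,0,0],"turn":[0,0,0]}]'>/dev/null; python3 -c 'from h import *;st()';done
```

```text
t 17.93 tcp [0.5176 0.2205 0.2435] tip [0.518  0.257  0.0739] tip@pocket x,z 0.1536 0.0254 F [-1.2 12.2  2.6] Fu,Fn 12.5 -0.0 w 0.2
t 18.3 tcp [0.5176 0.2204 0.2435] tip [0.518  0.2569 0.074 ] tip@pocket x,z 0.1536 0.0255 F [-1.2 14.6  3. ] Fu,Fn 15.0 -0.1 w 0.201
```

```bash
python3 -m crank '[{"dp":[0,0,-0.005],"turn":[0,0,0]},{"dp":[0,0,-0.02],"turn":[0,0,0]},{"dp":[0,0,-0.025],"turn":[0,0,0]},{"dp":[-0.08,0,0],"turn":[0,0,0]},{"dp":[-0.12,0,0],"turn":[0,0,0]},{"dp":[-0.12,0,0],"turn":[0,0,0]},{"dp":[-0.05,-0.1,-0.05],"turn":[0,0,0]},{"dp":[0,-0.1,-0.08],"turn":[0,0,0]},{"dp":[0,-0.1,-0.08],"turn":[0,0,0]},{"dp":[0,-0.1,-0.08],"turn":[0,0,0]},{"dp":[0,0,0],"turn":[0,0,0]},{"dp":[0,0,0],"turn":[0,0,0]}]'
python3 - <<'E'
from h import *
st();snap('side','s12');snap('top','t12')
a=cv2.resize(cv2.imread('pics/s12.png')[140:300,230:390],(400,400));b=cv2.resize(cv2.imread('pics/t12.png')[180:310,160:290],(400,400))
cv2.imwrite('pics/v12.png',cv2.hconcat([a,b]))
E
```

```text
time: 19.8
tcp_pos: [0.3581, 0.3216, 0.4155]
eef_rot: [0.55, 0.548, -0.445, 0.445]
ft_force: [0.2, -0.1, 0.5]
width: 0.199
t 19.8 tcp [0.3581 0.3216 0.4155] tip [0.3584 0.3574 0.2458] tip@pocket x,z 0.2875 0.1727 F [ 0.2 -0.1  0.5] Fu,Fn 0.0 0.5 w 0.199
```

View pics/v12.png

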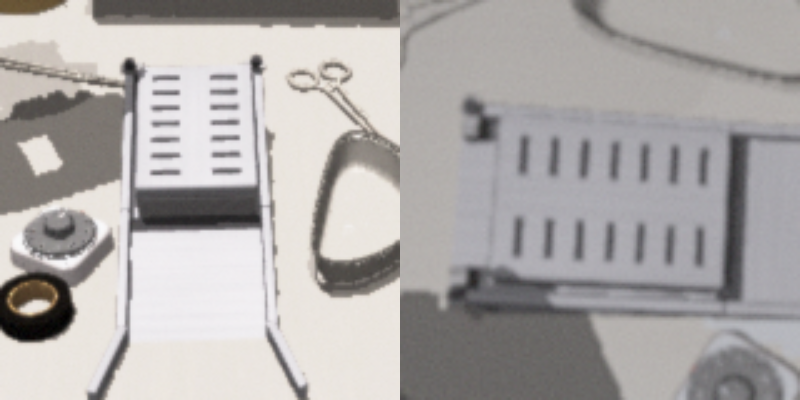

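The cassette now lies in the pocket, with the dark strip showing directly behind its rear end. I'll check flatness and position by triangulating its top corners across the two views.

```bash
python3 - <<'E'
from h import *
a=cv2.imread('pics/s12.png')[160:240,270:350];b=cv2.imread('pics/t12.png')[205:285,180:275]
cv2.imwrite('pics/a12.png',cv2.resize(a,None,fx=7,fy=7,interpolation=cv2.INTER_CUBIC))
cv2.imwrite('pics/b12.png',cv2.resize(b,None,fx=7,fy=7,interpolation=cv2.INTER_CUBIC))
# slot blobs, sorted
for f,o,im in(('s',(270,160),a),('t',(180,205),b)):
    g=cv2.cvtColor(cv2.resize(im,None,fx=8,fy=8,interpolation=cv2.INTER_CUBIC),cv2.COLOR_BGR2GRAY)
    m=cv2.adaptiveThreshold(g,255,cv2.ADAPTIVE_THRESH_MEAN_C,cv2.THRESH_BINARY_INV,101,25)
    n,l,s,c=cv2.connectedComponentsWithStats(m)
    print(f,[(round((c[i][0]+.5)/8-.5+o[0],2),round((c[i][1]+.5)/8-.5+o[1],2),int(s[i,4])) for i in range(1,n) if 300<s[i,4]<3000])
E
```

```text
s [(np.float64(347.56), np.float64(169.01), 510), (np.float64(318.96), np.float64(170.3), 1585), (np.float64(296.08), np.float64(170.63), 1484), (np.float64(346.91), np.float64(173.99), 663), (np.float64(319.19), np.float64(176.3), 1529), (np.float64(296.09), np.float64(176.62), 1390), (np.float64(319.21), np.float64(182.34), 1545), (np.float64(295.64), np.float64(182.69), 1512), (np.float64(319.65), np.float64(188.49), 1538), (np.float64(295.83), np.float64(188.96), 1479), (np.float64(319.54), np.float64(194.75), 1547), (np.float64(295.54), np.float64(195.38), 1570), (np.float64(319.96), np.float64(201.32), 1634), (np.float64(295.77), np.float64(201.77), 1619), (np.float64(320.17), np.float64(207.87), 1731), (np.float64(295.8), np.float64(208.47), 1663), (np.float64(272.67), np.float64(236.47), 1901)]
t [(np.float64(199.78), np.float64(229.98), 2126), (np.float64(209.71), np.float64(230.62), 2074), (np.float64(219.5), np.float64(231.2), 2083), (np.float64(229.34), np.float64(231.82), 1975), (np.float64(239.03), np.float64(232.45), 1915), (np.float64(248.69), np.float64(233.17), 1990), (np.float64(258.14), np.float64(233.66), 1925), (np.float64(197.9), np.float64(256.44), 2181), (np.float64(207.9), np.float64(257.08), 2139), (np.float64(217.83), np.float64(257.81), 2179), (np.float64(227.76), np.float64(258.19), 2049), (np.float64(237.58), np.float64(258.6), 2047), (np.float64(247.24), np.float64(259.18), 1990), (np.float64(256.9), np.float64(259.82), 2025), (np.float64(183.21), np.float64(270.22), 1989), (np.float64(189.33), np.float64(279.73), 598), (np.float64(213.24), np.float64(280.9), 2393)]
```

View pics/a12.png

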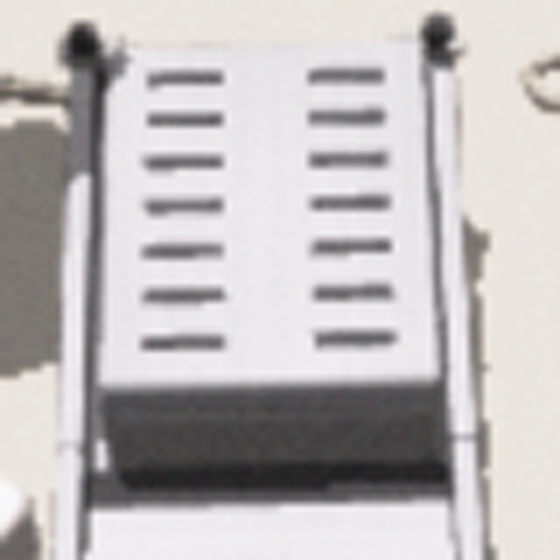

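View pics/b12.png

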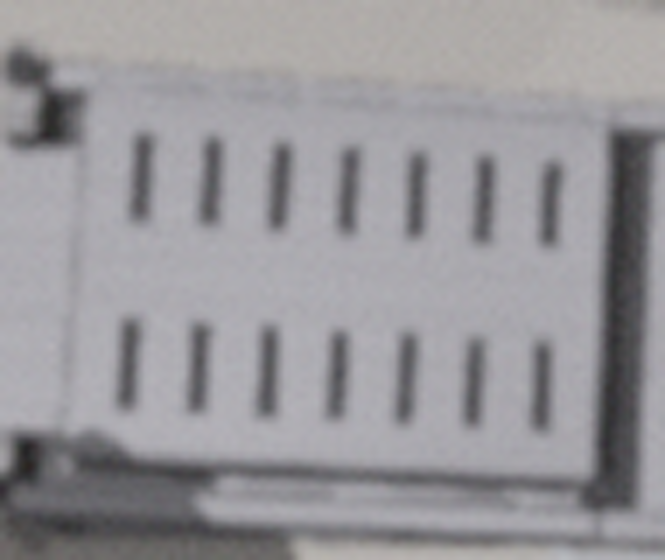

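```bash
python3 - <<'E'
from h import *
T=np.load('pics/t12.npz');S=np.load('pics/s12.npz')
far_t=[(199.78,229.98),(209.71,230.62),(219.5,231.2),(229.34,231.82),(239.03,232.45),(248.69,233.17),(258.14,233.66)]
near_t=[(197.9,256.44),(207.9,257.08),(217.83,257.81),(227.76,258.19),(237.58,258.6),(247.24,259.18),(256.9,259.82)]
far_s=[(318.96,170.3),(319.19,176.3),(319.21,182.34),(319.65,188.49),(319.54,194.75),(319.96,201.32),(320.17,207.87)]
near_s=[(296.08,170.63),(296.09,176.62),(295.64,182.69),(295.83,188.96),(295.54,195.38),(295.77,201.77),(295.8,208.47)]
M=lambda c:np.array(c['intrinsics'])@np.c_[c['R'],c['t']]
X=cv2.triangulatePoints(M(T),M(S),np.array(far_t+near_t).T,np.array(far_s+near_s).T);X=(X[:3]/X[3]).T
q=np.c_[X[:,0]-D0[0],(X-P0)@U,(X-P0)@N]; print(q.round(4).tolist())
A=np.c_[q[:,:2],np.ones(14)];c=np.linalg.lstsq(A,q[:,2],rcond=None)[0];print('tilt lateral,pitch',c[:2].round(4),'mean',q.mean(0).round(4))
d=X[:7].mean(0)*0; 
print('yaw',[np.polyfit(q[i,1],q[i,0],1)[0].round(4) for i in(slice(0,7),slice(7,14))])
# lip strip in pic: downhill edge & ramp step at ramp surface z=.008
g=lambda x,y:((x+.5)/7+179.5,(y+.5)/7+204.5)
print('lip downhill edge',pk(T,*g(655,140),.008),pk(T,*g(632,500),.008), 'rear top edge',pk(T,*g(610,130),.045),pk(T,*g(594,475),.045))
E
```

```text
[[0.025, 0.1261, 0.0452], [0.0251, 0.1081, 0.0449], [0.0249, 0.0902, 0.045], [0.0252, 0.0722, 0.0451], [0.0248, 0.0541, 0.0456], [0.0249, 0.036, 0.0453], [0.025, 0.0182, 0.0454], [-0.0247, 0.126, 0.0458], [-0.0247, 0.1082, 0.0455], [-0.0254, 0.0902, 0.0456], [-0.025, 0.0721, 0.0455], [-0.0251, 0.054, 0.0455], [-0.0249, 0.0362, 0.0455], [-0.0249, 0.0181, 0.0453]]
tilt lateral,pitch [-0.0064 -0.0003] mean [0.     0.0721 0.0454]
yaw [np.float64(0.0011), np.float64(0.0017)]
lip downhill edge (np.float64(0.0538), np.float64(-0.0138)) (np.float64(-0.0499), np.float64(-0.0117)) rear top edge (np.float64(0.0479), np.float64(0.003)) (np.float64(-0.0471), np.float64(0.003))
```

```bash
python3 - <<'E'
from h import *
a=cv2.imread('pics/s12.png',0).astype(float)
b=cv2.imread('pics/s4.png',0)
for n,(y0,y1,x0,x1) in {'tape':(246,280,222,264),'timer':(218,252,232,276),'dish':(190,258,350,406)}.items():
    t=cv2.imread('pics/side0.png',0)[y0:y1,x0:x1]; w=cv2.imread('pics/s12.png',0)[y0-12:y1+12,x0-12:x1+12]
    r=cv2.matchTemplate(w,t,cv2.TM_CCOEFF_NORMED);_,v,_,l=cv2.minMaxLoc(r);print(n,v,l[0]-12,l[1]-12)
print(finish_job())
E
```

```text
tape 0.9995384812355042 0 0
timer 0.8737857937812805 0 0
dish 0.9994803667068481 0 0
the job is handed in; nothing more can be done
None
```

I pushed the cassette up the ramp and over the lip with two fingers on its rear end. I then went round to its upper end, pressed it back against the lip, and handed the job in at about 20 s of the 69 s allowed.

- **Over the lip:** I took the last stretch in small steps of about 1 to 3 mm. The push force stayed around 2–3 N there, with no sign of touching the end stops. The side view showed the rear edge drop.
- **Pressed back:** the steady push rose to 15 N, and the fingertips moved only about 0.1 mm as it rose from 6 N. One brief reading on first contact was 12 N. I only read forces at intervals at the wrist. With up to 5 N lost to sliding friction, about 10 N or more should have reached the lip, well under 25 N.
- **Final position:** triangulating the 14 lid slots from both views puts the cassette about 72 mm up the slope from the pocket origin. Its lid is 45.4 mm above the pocket floor for a 45 mm high box. Sideways tilt came out at 0.006 rad, pitch under 0.001 rad and yaw under 0.002 rad, all within limits.
- **Disagreements:** earlier single-view readings along the slope differed by about 2–3 mm, which is close to the camera calibration error. The final two-view measurement is the one I trust.
- **Bystanders and arm:** matching the first and last side views shows the tape, timer and dish did not shift. The timer matched less well (0.87), probably because a shadow fell on it. The arm is well clear and touching nothing.

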